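# Cure a custom tray in the light-curing unit

## Task

Cure the custom impression tray: set the plaster model that carries the tray upright in the middle of the curing unit's round turntable, putting it down rather than dropping it. Then press the sprung hood all the way down until its catch holds it by itself, and only after that turn the rotary switch from off to on. Leave the bare model, the articulator, the mixing bowl and the spatula where they are.

Things in the scene. Friction and masses are not known exactly. Their poses are not given: they have to be found in the camera images.
- tray_model: Off-white plaster dental model carrying the custom tray: a smooth horseshoe cap with a stub handle standing up at the round end. 68 mm long (x, round end at +x), 58 wide (y), 63 high, 0.15 to 0.25 kg. Plaster base 28 mm high, with flat sides 58 mm apart for x = -34 to +5 mm: grip there. Origin: centre of the underside, z up. It may stand any way round on the turntable.
- bare_model: Bystander: a plaster model with the same base, origin and axes, but with open rows of teeth, no tray and no handle, 37 mm high. The two models may stand in either place.
- unit: Fixed bench light-curing unit, 240 mm deep (x) by 345 wide (y). Origin on the table under the turntable's centre; z up; front towards -x. White deck, 60 mm high, from y = -120 to +110 mm; grey console with the switch, 85 mm high, from y = -120 to -235 mm (to the right for the robot).
- turntable (a point): Centre of the top face of the round aluminium turntable on the deck, 120 mm in diameter, 66 mm above the table. Axes as for unit.
- hood (a joint): Hood angle (rad): 0 shut, 1.45 open, standing almost upright on its stop. A spring always pushes it open, 5 to 8 N felt at the bar. A roller catch at the deck's front holds it shut at 0 to 0.03: between 0.08 and 0.05 the force needed at the bar rises to 10 to 15 N, then drops as the catch snaps in. Let go before that and it swings open again.
- hood_hinge (a point): Middle of the hood's hinge line, which runs along the unit's y, 90 mm behind (+x) the turntable's centre and 60 mm above the table. The hood is a box, 175 mm long from the hinge, 190 wide and 85 high, open below; shut, its top is 145 mm above the table. Axes as for unit.
- hood_bar (a point): Middle of the hood's round grip bar: 14 mm thick, 130 mm long (unit's y), its axis 42 mm off the hood's front wall. From the hinge, hood shut, it lies 217 mm forward (-x) and 60 mm up (120 mm above the table); it swings on that 225 mm arc and is 283 mm above the table when open, 33 mm behind the hinge. Push it over from behind with shut fingers, then press down on its top.
- switch (a joint): Rotary switch angle (rad): 0 off, 1.047 (60 degrees) on, growing clockwise seen from above. From mid-travel it snaps to either end and stays there; turning takes about 0.1 Nm.
- switch_grip (a point): On the switch's vertical axis, 116 mm above the table: the height to grip. Handle: black bar 18 mm wide, 70 long, 30 high (top 123 mm above the table) on a round skirt 64 mm across (top 93 mm); one end pointed, with a white line; point x runs to that end. Off: it points to the unit's rear (+x); on: 60 degrees clockwise from there. White ticks mark both.
- articulator: Bystander: blue dental articulator with two white casts, 135 mm long, 120 mm wide, 138 mm high, 0.9 kg, standing on the table. Origin: centre of its underside.
- bowl: Bystander: rubber mixing bowl, 124 mm across, 75 mm high. Origin: centre of its underside.
- spatula: Bystander: spatula with a wooden handle, 200 mm long, lying on the table near the robot. Origin: under its middle.
Mind the look-alikes: they are no part of the job. Of the things that look like the tray_model, the smallest one is meant.

How it is judged:
On the way, in this order (a step that is already met when the one before it is completed fails the run):
1. the tray model stands upright in the middle of the turntable, let go (horizontal distance between tray_model and turntable below 0.018 m and z of tray_model in the frame of turntable between -0.004 and 0.004 m and angle between tray_model's own z axis and vertical below 0.1 rad and contact force between tray_model and the fingers below 0.1 N and linear speed of tray_model below 0.03 m/s), for 0.2 s.
2. the catch holds the hood shut with the robot off it (value of joint hood below 0.04 rad and contact force between hood and the arm below 0.1 N and contact force between hood and the fingers below 0.1 N), for 0.2 s.
3. the switch is on (value of joint switch above 0.95 rad), for 0.2 s.
At the end, for the whole second after the job is handed in: The model with the tray stands upright (within 0.1 rad) and at rest on the turntable, within 18 mm of its centre; the hood is shut and held by its catch (below 0.04 rad); the switch stays at on (above 0.95 rad) (horizontal distance between tray_model and turntable below 0.018 m and z of tray_model in the frame of turntable between -0.004 and 0.004 m and angle between tray_model's own z axis and vertical below 0.1 rad and linear speed of tray_model below 0.03 m/s and value of joint hood below 0.04 rad and value of joint switch above 0.95 rad); the robot touches nothing.
It fails at once if the switch is turned on while the hood is not caught (value of joint switch above 0.6 rad and value of joint hood above 0.06 rad).
It fails at once if the tray model is dropped (faster than 0.5 m/s and out of the fingers) (linear speed of tray_model above 0.5 m/s and contact force between tray_model and the fingers below 0.05 N).
It fails at once if a bystander is moved by more than 30 mm (distance of any of bare_model, articulator, bowl, spatula from where it was at the start of the episode above 0.03 m).
It also fails if it takes over 72 s, if anything falls off the work surface, if the arm or the gripper's body presses on something with over 40 N, if the wrist force passes 120 N, or if a joint passes its speed limit or range.

## Robot

A 6-joint arm with a two-finger parallel gripper is mounted at the origin on the work surface. World frame = base frame: x ahead of the robot, y to its left, z up, the work surface at z = 0. Lengths are in m, angles in rad, forces in N, time in s.
With the tool pointing down it reaches from about 0.35 to 0.975 m from the base axis. Payload 4.9 kg.
Tool frame: the origin (TCP) lies at the very end of the fingers, on their centre line; the grasp point (between the pads) lies 19 mm behind it; z points along the fingers, y is the line along which they close (so a half turn about z gives the same grasp; the last joint's range is limited). The gripper opens to 85 mm and grips with 20 to 120 N. Pads are 22 mm wide; open, the fingers measure 114 mm over their backs; the gripper's body (76 mm by 85 mm) begins 54 mm behind the grasp point. The pads swing forward as they close: fully open they stand 13 mm farther back than shut.
Start: joints at [1.175, 0.053, 1.613, -0, 1.476, -0.119], TCP at [0.171, 0.601, 0.231] pointing down, gripper open.
Joint ranges: [-3.01, 3.01], [-1.01, 2.22], [0.06, 2.58], [-1.02, 4.17], [0.09, 2.62], [-3.14, 3.14]. Speed limits (rad/s): [2.57, 2.57, 3.14, 3.14, 3.14, 3.14].

## Interface

Orientations are given as a rotation vector (axis times angle).
In Python, from station import get_obs, get_image, get_calibration, finish_job gives the robot as it stands.
- The arm moves only by the tool servo_tool, never from a script. Its argument "increments" is a list of rows, each a list of 5 numbers: the opening, from 0 (shut) to 1 (fully open), then the shift along the tool's x, y, z in mm, then the turn about the tool's z in degrees. In form: [[jaw, tx, ty, tz, spin], ...]. A call has 1 to 12 rows; each row shifts and turns the commanded pose from where the row before left it, along the tool's axes as they then stand; what a row does not reach is not made up. A row lasts 1/8 s, in which the tool goes at most 62.5 mm and 10.7 degrees, less where a joint would pass 70% of its speed; a pose out of reach is approached as far as the arm can. A call is refused whole if a number of a shift passes 62.5 or a number of a turn 10.7, either way. A call with a gripper value outside its range is refused whole. The fingers move at their own pace and stop on an object; "force" is the grip in N (left out, the last holds). Time passes only in rows, so rows that do not move let the fingers close. It gives the time, the measured TCP pose, the force, the opening and the grip force at its end, in the units of the state.
- get_obs(): the state, without advancing time (a new reading comes with each control period).
- get_image(name): name is "scene" or "top"; returns the picture (400x640x3 uint8, red, green, blue); there is no depth.
- get_calibration(name): a dict with "fx", "fy", "cx", "cy" (pixels), "R" (3x3) and "t" (3): a world point X has camera coordinates R X + t. Camera axes: x right, y down, z forward; pixel columns grow to the right and rows downward; lengths in m; the calibration is good to about 2 mm. A picture is of the moment at which its call begins. get_calibration takes no time and is no camera call.
- finish_job(): hands the job in; it is judged then, once.
The state is a dict: "t": time; "q": joint angles; "dq": joint speeds; "effort": joint torques, N m; "tool_pos": TCP position; "tool_rot": TCP orientation; "contact_force": force on the tool from outside, world axes, zero at the start; "wrist_torque": the same for the moment, N m; "opening": finger opening in m; "grip_force": force on a finger pad.
Only numpy, scipy, OpenCV 4.12 (cv2) and the standard library are available. Lean on these libraries where they do the work, as an engineer would, in place of code of your own. Each camera call takes 0.05 s, during which the arm holds its last target. There are 200 camera calls.

## Working session

There is one attempt and no reset: what is moved stays moved. The work goes in short steps, Python scripts to look and compute and a tool call to move; the robot and the scene stay as the last step left them, time stands still between calls to the robot, and variables do not carry over. Pictures are saved under pics/ and viewed, at most 10 in all, crops included, and the job is handed in when it is done.

Besides the shell and the picture viewer there is one more tool, called after "Emit:" as a command line: name --pt "numbers of a row" for each row, then --argument value for the rest. servo_tool: Moves the arm, as the interface text tells. Its arguments: {"type":"object","properties":{"increments":{"type":"array"},"force":{"type":"number"}},"required":["increments"]}

```bash
mkdir -p pics; python3 - <<'E'
from station import *
import cv2
for n in("scene","top"):
    cv2.imwrite(f"pics/{n}0.png",get_image(n)[:,:,::-1]); print(n,get_calibration(n))
o=get_obs(); print(o["t"],o["tool_pos"],o["tool_rot"],o["opening"])
E
```

```text
scene {'fx': 427.4183101063455, 'fy': 427.4183101063455, 'cx': 317.85753059358956, 'cy': 198.22259796059748, 'R': array([[ 0.99985147,  0.01469122, -0.00901148],
       [ 0.01113625, -0.94976203, -0.31277479],
       [-0.01315381,  0.31262798, -0.94978457]]), 't': array([-0.51911712,  0.0019143 ,  1.42953761])}
top {'fx': 419.7278238828077, 'fy': 419.7278238828077, 'cx': 317.88786051909517, 'cy': 195.65348800274379, 'R': array([[ 0.02620516, -0.99955015,  0.01458729],
       [-0.98254049, -0.02844247, -0.18386195],
       [ 0.18419414, -0.00951447, -0.98284383]]), 't': array([-0.04400362,  0.52680498,  1.11911411])}
0.1 [0.17059376 0.60066363 0.2301702 ] [-4.33419115e-01 -3.11108029e+00  2.94466305e-03] 0.08534677454756927
```

View pics/scene0.png

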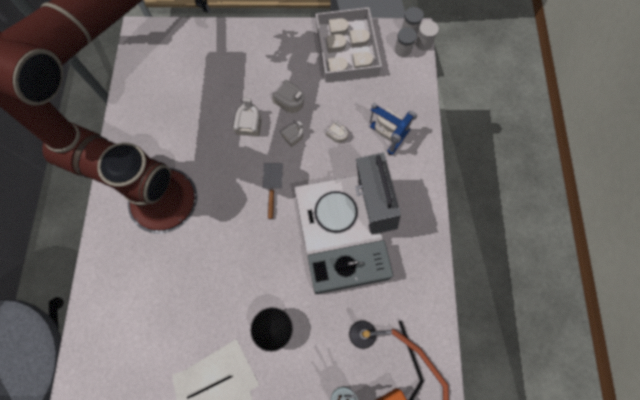

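View pics/top0.png

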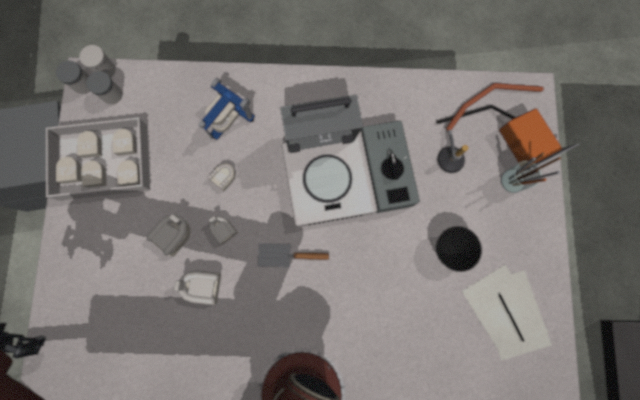

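```bash
python3 - <<'E'
import cv2,numpy as np
a=cv2.imread("pics/top0.png");s=cv2.imread("pics/scene0.png")
c1=cv2.convertScaleAbs(a[155:305,140:260],alpha=1.25); c1=cv2.resize(c1,None,fx=4,fy=4,interpolation=3)
c2=cv2.resize(cv2.convertScaleAbs(a[70:230,270:430],alpha=1.25),(600,600),interpolation=3)[:, :]
cv2.imwrite("pics/c1.png",c1);cv2.imwrite("pics/c2.png",c2)
cv2.imwrite("pics/c3.png",cv2.resize(cv2.convertScaleAbs(s[70:160,225:360],alpha=1.25),None,fx=5.5,fy=5.5,interpolation=3))
E
```

```text
(no output)
```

View pics/c1.png

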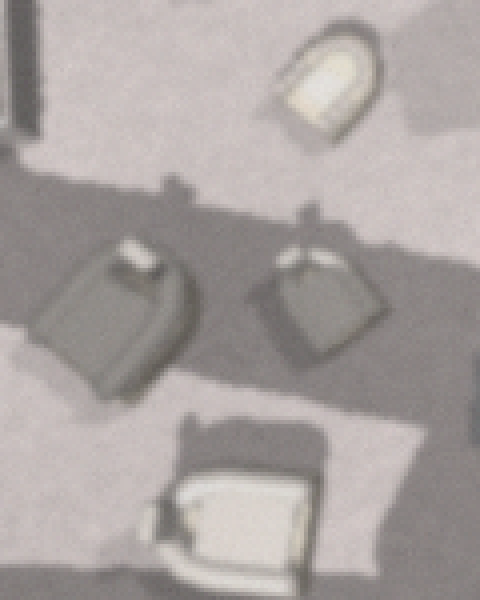

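View pics/c2.png

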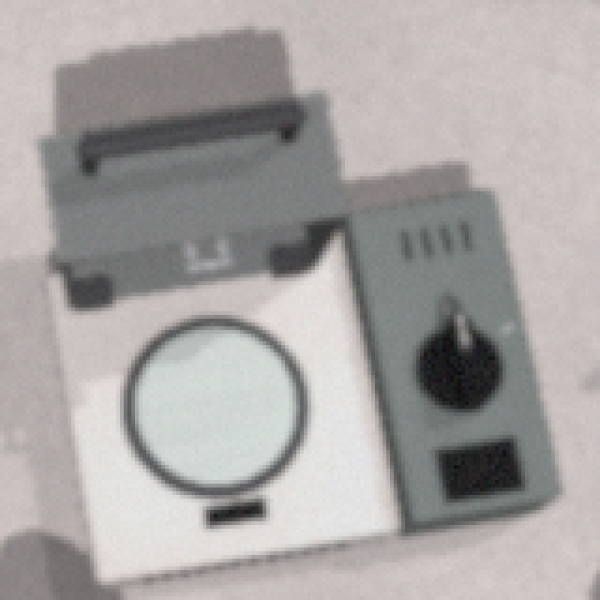

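View pics/c3.png

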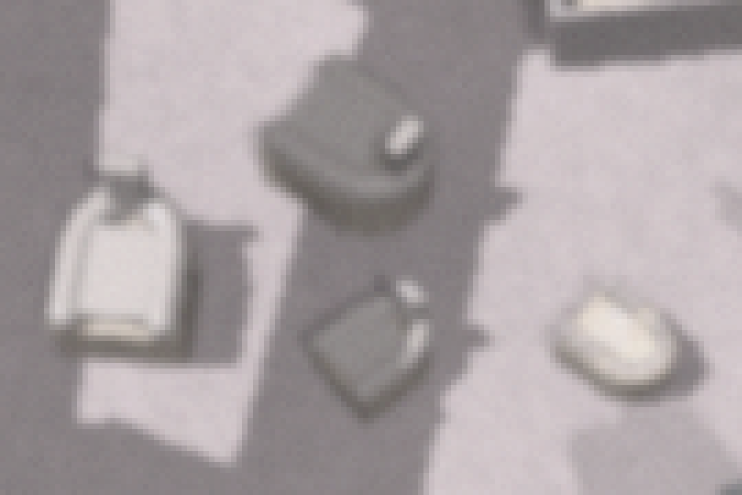

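```bash
cat > h.py <<'E'
import numpy as np,cv2
from station import get_calibration
C={n:get_calibration(n) for n in("scene","top")}
def ray(n,u,v,z):
    c=C[n];d=c["R"].T@np.array([(u-c["cx"])/c["fx"],(v-c["cy"])/c["fy"],1]);o=-c["R"].T@c["t"]
    return o+d*(z-o[2])/d[2]
def proj(n,X):
    c=C[n];p=np.atleast_2d(X)@c["R"].T+c["t"];return np.c_[c["fx"]*p[:,0]/p[:,2]+c["cx"],c["fy"]*p[:,1]/p[:,2]+c["cy"]]
def cr(u,v,s,ou,ov): return (u+.5)/s-.5+ou,(v+.5)/s-.5+ov
E
python3 - <<'E'
from h import *
np.set_printoptions(precision=4,suppress=True)
for n in C: print(n,-C[n]["R"].T@C[n]["t"])
t=lambda u,v,z:ray("top",*cr(u,v,3.75,270,70),z)
print("tt",t(215,405,.066))
print("front",t(100,583,.06),t(400,533,.06)); print("skirt",t(459,368,.093)); print("bar",t(82,140,.283),t(303,113,.283))
print("point of switch",t(452,303,.123))
m=lambda u,v,z:ray("top",*cr(u,v,4,140,155),z)
s=lambda u,v,z:ray("scene",*cr(u,v,5.5,225,70),z)
for z in(0,.028,.04):
  print(z,"top",m(305,368,z)[:2],m(388,305,z)[:2],"scene",s(367,418,z)[:2],s(303,335,z)[:2])
print("handle",m(308,208,.063),s(408,292,.063))
E
```

```text
scene [ 0.5378 -0.4375  1.3537]
top [ 0.3126 -0.0184  1.1974]
tt [ 0.5761 -0.0531  0.066 ]
front [0.4427 0.0272 0.06  ] [ 0.4855 -0.1907  0.06  ]
skirt [ 0.6025 -0.2285  0.093 ]
bar [0.6902 0.0391 0.283 ] [ 0.7123 -0.0967  0.283 ]
point of switch [ 0.6421 -0.2181  0.123 ]
0 top [0.3821 0.2546] [0.4283 0.1989] scene [0.424  0.1997] [0.381  0.2576]
0.028 top [0.3805 0.2483] [0.4256 0.1938] scene [0.4263 0.1865] [0.3842 0.2432]
0.04 top [0.3798 0.2455] [0.4244 0.1916] scene [0.4273 0.1809] [0.3856 0.237 ]
handle [0.4868 0.2459 0.063 ] [0.4515 0.2552 0.063 ]
```

```bash
python3 - <<'E'
from h import *
out=[]
def foot(c,a,z,k=1):
    x=np.array([np.cos(a),np.sin(a)]);y=np.array([-x[1],x[0]])
    th=np.linspace(-np.pi/2,np.pi/2,13)
    P=[(-.034,.029),(-.034,-.029)]+[(.005+.029*np.cos(t),.029*np.sin(t)) for t in th]
    return np.array([[*(c+k*(p[0]*x+p[1]*y)),z*k] for p in P])
for n,(u,v,w,h) in {"top":(40,110,220,200),"scene":(225,0,170,160)}.items():
    im=cv2.imread(f"pics/{n}0.png")
    W=400;s=W/ (100)
    for ov in(0,1):
        u0,v0=(190,200) if n=="top" else (265,100)
        sub=im[v0:v0+60,u0:u0+60].astype(float); sub=np.clip((sub-60)*1.9,0,255).astype(np.uint8)
        sub=cv2.resize(sub,(400,400),interpolation=3); f=400/60
        if ov:
            for z,col in((0,(0,0,255)),(.028,(0,255,0))):
                p=(proj(n,foot(np.array([.432,.248]),np.arctan2(.6,.8),z))-[u0,v0]+.5)*f
                cv2.polylines(sub,[p.astype(int)],True,col,1)
        out.append(sub)
m=np.vstack([np.hstack(out[:2]),np.hstack(out[2:])]);m=cv2.resize(m,(600,600))
cv2.imwrite("pics/m1.png",m)
E
```

```text
(no output)
```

View pics/m1.png

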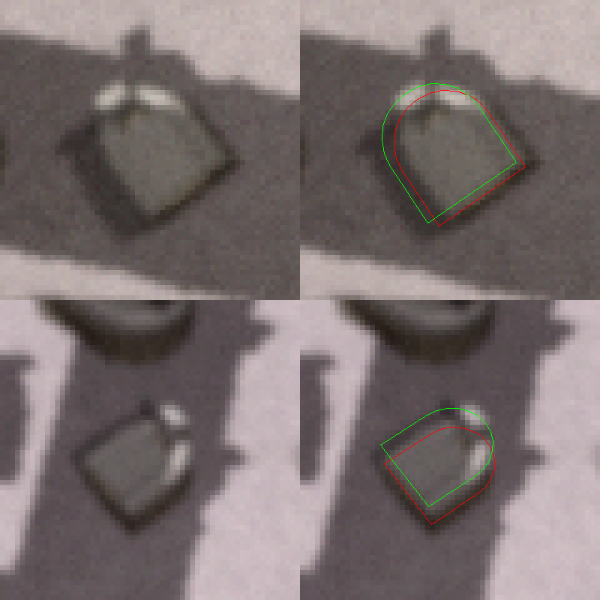

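```bash
python3 - <<'E'
from h import *
np.set_printoptions(precision=4,suppress=True)
for n,pts,u0,v0 in(("top",((150,218),(238,162)),190,200),("scene",((75,162),(132,230)),265,100)):
  for z in (0,.006):
    a,b=[ray(n,*cr(p[0],p[1],5,u0,v0),z)[:2] for p in pts]
    d=b-a;L=np.hypot(*d);x=np.array([-d[1],d[0]])/L;print(n,z,a,b,L,np.degrees(np.arctan2(x[1],x[0])),(a+b)/2+.034*x)
im={n:cv2.imread(f"pics/{n}0.png") for n in C}
# unit check points in scene view via enlarged crop and both-view overlay of hypothesised unit
def unit(c,a):
    R=np.array([[np.cos(a),-np.sin(a)],[np.sin(a),np.cos(a)]])
    f=lambda P:np.array([[*(c+R@np.array(p[:2])),p[2]] for p in P])
    th=np.linspace(0,2*np.pi,40)
    return [f([(.06*np.cos(t),.06*np.sin(t),.066) for t in th]),f([(.123,.065,.283),(.123,-.065,.283)]),
      f([(.09,.095,.06),(.09,-.095,.06)]),f([(-.12,.11,.06),(-.12,-.12,.06)]),f([(-.12,-.12,.085),(-.12,-.235,.085),(.12,-.235,.085),(.12,-.12,.085),(-.12,-.12,.085)]),
      f([(.032*np.cos(t),-.1775+.032*np.sin(t),.093) for t in th])]
o=[]
for n,(u0,v0,s) in {"top":(275,70,150),"scene":(285,145,130)}.items():
    k=400/s; g=cv2.resize(cv2.convertScaleAbs(im[n][v0:v0+s,u0:u0+s],alpha=1.25),(400,400),interpolation=3)
    for P in unit(np.array([.5761,-.0531]),np.radians(10)):
        cv2.polylines(g,[((proj(n,P)-[u0,v0]+.5)*k).astype(int)],False,(0,0,255),1)
    o.append(g)
cv2.imwrite("pics/u1.png",np.hstack(o))
E
```

```text
top 0 [0.392  0.2448] [0.4251 0.1971] 0.05809937834655388 34.725091731528565 [0.4365 0.2403]
top 0.006 [0.3916 0.2435] [0.4245 0.196 ] 0.05780825449209441 34.72509173152851 [0.436  0.2391]
scene 0 [0.3809 0.2517] [0.4228 0.1997] 0.06683282191729677 38.84819343270792 [0.4284 0.247 ]
scene 0.006 [0.3816 0.2486] [0.4234 0.1968] 0.06653659322221958 38.84819343270804 [0.429  0.2441]
```

View pics/u1.png

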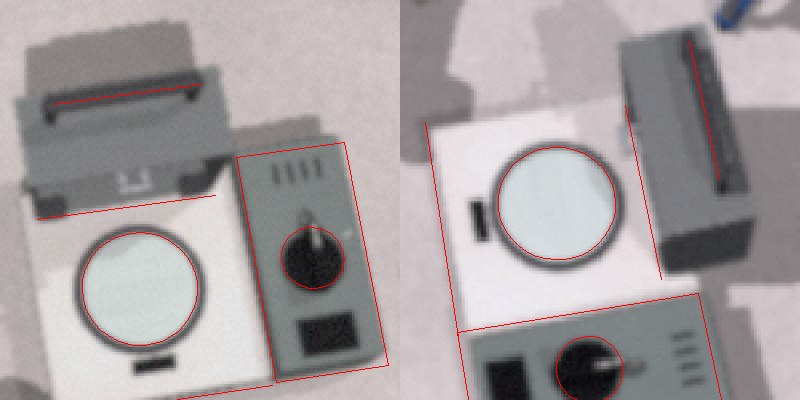

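Emit:
servo_tool --pt "1 0 0 0 -10.4" --pt "1 0 0 0 -10.4" --pt "1 0 0 0 -10.4" --pt "1 0 0 0 -10.4" --pt "1 0 0 0 -10.2" --pt "1 0 -40 0 0" --pt "1 0 -40 0 0" --pt "1 0 -40 0 0" --pt "1 0 -40 0 0" --pt "1 0 -40 0 0" --pt "1 0 -40 0 0" --pt "1 0 -40 0 0" --force 40

```text
t: 1.6
tool_pos: [0.3355, 0.3732, 0.2308]
tool_rot: [0.969, -2.988, 0.0]
contact_force: [-0.4, -0.3, -0.9]
opening: 0.0855
grip_force: 0.0
```

```bash
cat >> h.py <<'E'
from station import get_obs
from scipy.spatial.transform import Rotation as Ro
def to(x,y,z,yang=None):
    o=get_obs();R=Ro.from_rotvec(o["tool_rot"]).as_matrix();d=R.T@(np.array([x,y,z])-o["tool_pos"])*1000
    a=np.degrees(np.arctan2(R[1,1],R[0,1]))
    print("t",o["t"],"pos",np.round(o["tool_pos"],4),"yang",round(a,1),"tilt",np.round(R[:,2],3),"q",np.round(o["q"],2))
    print("shift mm",np.round(d,1),"spin",None if yang is None else round((a-yang+90)%180-90,1),"F",np.round(o["contact_force"],1),"open",o["opening"],"grip",o["grip_force"])
E
python3 -c "
from h import *
to(.4253,.2349,.10,126)"
```

```text
t 1.6 pos [0.3355 0.3732 0.2308] yang 125.9 tilt [-0.001 -0.    -1.   ] q [ 0.69 -0.25  1.89 -0.    1.5  -1.51]
shift mm [   8.4 -164.7  130.8] spin -0.1 F [-0.4 -0.3 -0.9] open 0.08549547687367953 grip 0.0
```

```bash
python3 - <<'E'
from h import *
from station import get_image
def foot(c,a,z):
    x=np.array([np.cos(a),np.sin(a)]);y=np.array([-x[1],x[0]])
    P=[(-.034,.029),(-.034,-.029)]+[(.005+.029*np.cos(t),.029*np.sin(t)) for t in np.linspace(-np.pi/2,np.pi/2,13)]
    return np.array([[*(c+p[0]*x+p[1]*y),z] for p in P])
o=[]
for n,(u0,v0) in {"top":(190,200),"scene":(265,100)}.items():
    im=get_image(n)[:,:,::-1]
    g0=np.clip((im[v0:v0+60,u0:u0+60].astype(float)-40)*1.3,0,255).astype(np.uint8)
    g0=cv2.resize(g0,(300,300),interpolation=3); g=g0.copy()
    for z,col in((0,(0,0,255)),(.028,(0,255,0))):
        cv2.polylines(g,[((proj(n,foot(np.array([.435,.242]),np.radians(36),z))-[u0,v0]+.5)*5).astype(int)],True,col,1)
    o.append(np.hstack([g0,g]))
cv2.imwrite("pics/m2.png",np.vstack(o))
E
```

```text
(no output)
```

View pics/m2.png

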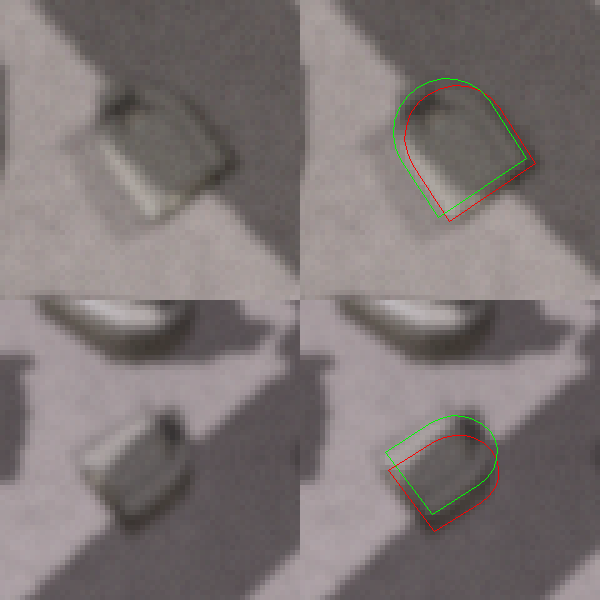

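Emit:
servo_tool --pt "1 2 -33 20 0" --pt "1 2 -33 20 0" --pt "1 2 -33 20 0" --pt "1 2 -33 20 0" --pt "1 2 -31.5 20 0" --pt "1 0 0 30 0" --pt "1 0 0 30 0" --pt "1 0 0 25 0" --pt "1 0 0 25 0" --pt "1 0 0 15 0" --pt "1 0 0 0 0" --pt "1 0 0 0 0"

```text
t: 3.2
tool_pos: [0.4237, 0.2367, 0.0072]
tool_rot: [-0.969, 2.987, 0.0]
contact_force: [0.3, -0.3, 1.1]
opening: 0.0853
grip_force: 0.0
```

```bash
python3 -c "
from h import *
to(.4233,.235,.004,126)"
```

```text
t 3.2 pos [0.4237 0.2367 0.0072] yang 126.0 tilt [ 0.001  0.001 -1.   ] q [ 0.36 -0.02  2.09  0.    1.07 -1.84]
shift mm [ 1.3 -1.2  3.2] spin -0.0 F [ 0.3 -0.3  1.1] open 0.08529085672033736 grip 0.0
```

Emit:
servo_tool --pt "1 1 -1 4 0" --pt "0 0 0 0 0" --pt "0 0 0 0 0" --pt "0 0 0 0 0" --pt "0 0 0 0 0" --pt "0 0 0 0 0" --pt "0 0 0 0 0" --force 40

```text
t: 4.08
tool_pos: [0.4235, 0.235, 0.003]
tool_rot: [-0.969, 2.987, -0.0]
contact_force: [-0.4, -0.2, 6.4]
opening: 0.0573
grip_force: 43.8
```

Emit:
servo_tool --pt "0 0 0 -10 0" --pt "0 0 0 -20 0" --pt "0 0 0 -40 0" --pt "0 0 0 -40 0" --pt "0 0 0 -40 0" --pt "0 0 0 -10 0" --pt "0 0 0 0 0"

```text
t: 4.95
tool_pos: [0.4224, 0.2348, 0.1617]
tool_rot: [0.969, -2.988, -0.0]
contact_force: [-0.4, -0.8, -3.4]
opening: 0.0574
grip_force: 43.4
```

```bash
python3 - <<'E'
from h import *
from station import get_image
to(.576-.0097,-.053-.007,.14,100)
g=[]
for n in C:
    im=get_image(n)[:,:,::-1]
    X=get_obs()["tool_pos"]; u,v=proj(n,X)[0].astype(int)
    g.append(cv2.resize(im[max(0,v-40):v+40,u-40:u+40],(400,400),interpolation=3))
cv2.imwrite("pics/l1.png",np.hstack(g))
E
```

```text
t 4.95 pos [0.4224 0.2348 0.1617] yang 125.9 tilt [-0.  0. -1.] q [ 0.35 -0.24  2.01  0.    1.38 -1.85]
shift mm [  56.5 -323.1   21.7] spin 25.9 F [-0.4 -0.8 -3.4] open 0.05737022704940114 grip 43.37341759353876
```

View pics/l1.png

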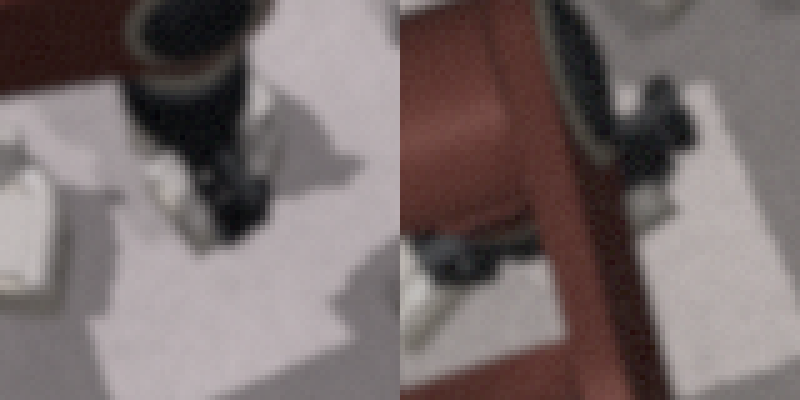

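Emit:
servo_tool --pt "0 0 0 0 8.6" --pt "0 0 0 0 8.6" --pt "0 0 0 0 8.7" --pt "0 -5 -18 0 0" --pt "0 -11 -38 0 0" --pt "0 -11 -38 0 0" --pt "0 -11 -38 0 0" --pt "0 -11 -38 0 0" --pt "0 -11 -38 0 0" --pt "0 -11 -38 0 0" --pt "0 -11 -38 0 0" --pt "0 -7 -26 0 0"

```text
t: 6.55
tool_pos: [0.5637, -0.0562, 0.1594]
tool_rot: [0.273, -3.125, -0.002]
contact_force: [-0.1, 0.3, -1.7]
opening: 0.0576
grip_force: 43.4
```

Emit:
servo_tool --pt "0 0 0 20 0" --pt "0 0 0 30 0" --pt "0 0 0 20 0" --pt "0 0 0 10 0" --pt "0 0 0 0 0" --pt "0 0 0 0 0"

```text
t: 7.3
tool_pos: [0.5653, -0.0549, 0.0835]
tool_rot: [-0.275, 3.128, -0.001]
contact_force: [0.2, -0.2, -1.5]
opening: 0.0572
grip_force: 43.3
```

```bash
python3 -c "
from h import *
to(.564,-.055,.069,100)"
```

```text
t 7.3 pos [ 0.5653 -0.0549  0.0835] yang 100.1 tilt [ 0.002 -0.    -1.   ] q [-0.23  0.05  1.87  0.    1.22 -1.97]
shift mm [ 1.4  0.1 14.5] spin 0.1 F [ 0.2 -0.2 -1.5] open 0.057213147277828204 grip 43.34278039634228
```

Emit:
servo_tool --pt "0 0 0 6 0" --pt "0 0 0 4 0" --pt "0 0 0 2 0" --pt "0 0 0 1 0" --pt "0 0 0 0.5 0" --pt "0 0 0 0 0" --pt "0 0 0 0 0"

```text
t: 8.18
tool_pos: [0.5646, -0.0549, 0.069]
tool_rot: [-0.275, 3.129, -0.0]
contact_force: [-1.3, 0.6, -0.3]
opening: 0.0569
grip_force: 43.5
```

Emit:
servo_tool --pt "0 0 0 0.7 0" --pt "0 0 0 0.5 0" --pt "0 0 0 0 0"

```text
t: 8.55
tool_pos: [0.5648, -0.055, 0.069]
tool_rot: [-0.275, 3.129, -0.0]
contact_force: [-6.0, 0.6, 6.4]
opening: 0.0571
grip_force: 44.2
```

In contact; release slowly and lift.

Emit:
servo_tool --pt "0.75 0 0 0 0" --pt "0.85 0 0 0 0" --pt "1 0 0 0 0" --pt "1 0 0 0 0" --pt "1 0 0 -10 0" --pt "1 0 0 -30 0" --pt "1 0 0 -50 0" --pt "1 0 0 -50 0" --pt "1 0 0 -50 0" --pt "1 0 0 -50 0" --pt "1 0 0 -10 0" --pt "1 0 0 0 0"

```text
t: 10.05
tool_pos: [0.5647, -0.0549, 0.3186]
tool_rot: [-0.275, 3.128, -0.001]
contact_force: [-0.1, -0.5, -0.3]
opening: 0.0855
grip_force: 0.0
```

```bash
python3 - <<'E'
from h import *
from station import get_image
u=np.array([np.cos(np.radians(10)),np.sin(np.radians(10))]);T=np.array([.576,-.053])
p=T+.165*u
to(*p,.34,100)
o=[]
for n,(u0,v0) in {"top":(280,130),"scene":(295,170)}.items():
    im=get_image(n)[:,:,::-1]
    g=cv2.resize(im[v0:v0+80,u0:u0+80],(400,400),interpolation=3)
    y=np.array([-u[1],u[0]])
    P=[(-.034,.029),(-.034,-.029)]+[(.005+.029*np.cos(t),.029*np.sin(t)) for t in np.linspace(-np.pi/2,np.pi/2,13)]
    P=np.array([[*(T+a*u+b*y),.066] for a,b in P]); cv2.polylines(g,[((proj(n,P)-[u0,v0]+.5)*5).astype(int)],True,(0,0,255),1)
    o.append(g)
cv2.imwrite("pics/p1.png",np.hstack(o))
E
```

```text
t 10.05 pos [ 0.5647 -0.0549  0.3186] yang 100.0 tilt [ 0.002 -0.    -1.   ] q [-0.23 -0.12  1.64  0.    1.62 -1.97]
shift mm [-176.5   -0.2  -21.1] spin 0.0 F [-0.1 -0.5 -0.3] open 0.0854710378897937 grip 0.0
```

View pics/p1.png

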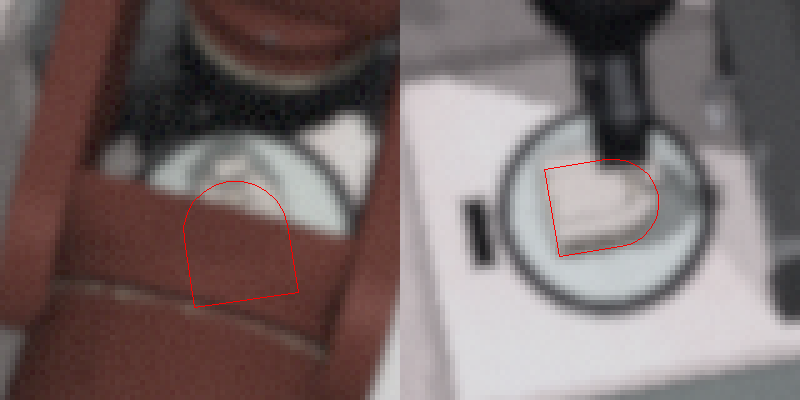

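Emit:
servo_tool --pt "0 0 0 -25 0" --pt "0 0 0 0 0" --pt "0 0 0 0 0" --pt "0 -20 0 0 0" --pt "0 -40 0 0 0" --pt "0 -40 0 0 0" --pt "0 -40 0 0 0" --pt "0 -36 0 0 0" --pt "0 0 0 20 0" --pt "0 0 0 30 0" --pt "0 0 0 30 0" --pt "0 0 0 0 0"

```text
t: 11.65
tool_pos: [0.7346, -0.0241, 0.2564]
tool_rot: [0.274, -3.12, -0.003]
contact_force: [1.0, -0.5, 0.0]
opening: 0.0002
grip_force: 0.0
```

```bash
python3 - <<'E'
from h import *
a=np.radians(10);u=np.array([np.cos(a),np.sin(a)]);T=np.array([.576,-.053])
to(*(T+.165*u),.262,100)
d=get_obs()["tool_pos"][:2]-T; print("unit xy",d@u,d@[-u[1],u[0]])
for al in range(98,14,-6):
    b=np.radians(al); print(al,np.round([90-225*np.cos(b),60+225*np.sin(b)],0))
E
```

```text
t 11.65 pos [ 0.7346 -0.0241  0.2564] yang 100.0 tilt [-0.01   0.001 -1.   ] q [-0.13  0.3   1.29 -0.    1.56 -1.88]
shift mm [-3.7 -0.9 -5.6] spin 0.0 F [ 1.  -0.5  0. ] open 0.00023159297676576888 grip 0.0
unit xy 0.1612229278145194 0.0009521647196061977
98 [121. 283.]
92 [ 98. 285.]
86 [ 74. 284.]
80 [ 51. 282.]
74 [ 28. 276.]
68 [  6. 269.]
62 [-16. 259.]
56 [-36. 247.]
50 [-55. 232.]
44 [-72. 216.]
38 [-87. 199.]
32 [-101.  179.]
26 [-112.  159.]
20 [-121.  137.]
```

Emit:
servo_tool --pt "0 0 0 0 0" --pt "0 28 0 0 0" --pt "0 24 0 -1 0" --pt "0 21 0 -1 0" --pt "0 23 0 1 0" --pt "0 23 0 2 0" --pt "0 22 0 4 0" --pt "0 22 0 5 0" --pt "0 21 0 9 0" --pt "0 20 0 10 0" --pt "0 0 0 0 0"

```text
t: 13.02
tool_pos: [0.5378, -0.0599, 0.2363]
tool_rot: [-0.274, 3.124, -0.002]
contact_force: [3.4, 1.3, 3.1]
opening: 0.0
grip_force: 2.2
```

```bash
cat > s.py <<'E'
from h import *
from station import get_image
a=np.radians(10);u=np.array([np.cos(a),np.sin(a)]);T=np.array([.576,-.053])
to(*(T-.066*u),.222,100)
d=get_obs()["tool_pos"][:2]-T; print("unit xy",d@u,d@[-u[1],u[0]])
E
python3 s.py; python3 -c "
from h import *
from station import get_image
cv2.imwrite('pics/hd.png',cv2.resize(get_image('scene')[130:260,270:420,::-1],(600,520),interpolation=3))"
```

```text
t 13.025 pos [ 0.5378 -0.0599  0.2363] yang 100.0 tilt [ 0.006 -0.001 -1.   ] q [-0.25 -0.16  1.81  0.    1.49 -1.99]
shift mm [27.2  0.2 14.1] spin 0.0 F [3.4 1.3 3.1] open 2.8741926788364783e-05 grip 2.1725855581462383
unit xy -0.038840383980242706 -0.00015122594770299543
```

View pics/hd.png

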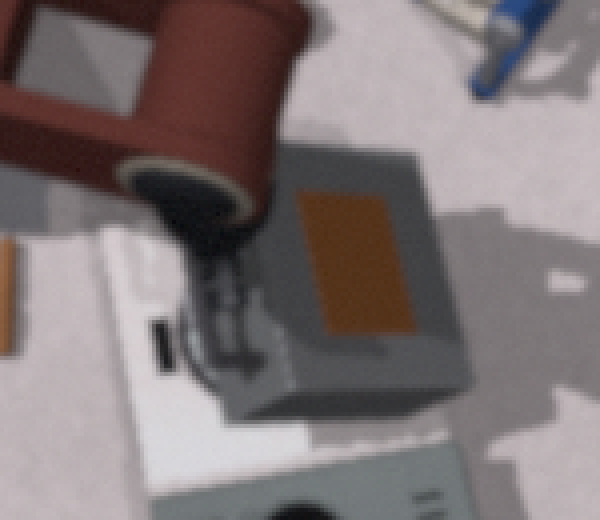

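Emit:
servo_tool --pt "0 14 0 6 0" --pt "0 13 0 8 0" --pt "0 19 0 17 0" --pt "0 16 0 19 0" --pt "0 11 0 20 0" --pt "0 9 0 22 0" --pt "0 2 0 8 0" --pt "0 2 0 4 0" --pt "0 0 0 0 0"

```text
t: 14.2
tool_pos: [0.4514, -0.0745, 0.1288]
tool_rot: [0.275, -3.128, -0.002]
contact_force: [0.0, 0.2, -0.2]
opening: -0.0
grip_force: 0.0
```

```bash
python3 s.py
```

```text
t 14.2 pos [ 0.4514 -0.0745  0.1288] yang 100.0 tilt [-0.002  0.001 -1.   ] q [-0.33 -0.28  2.09  0.    1.33 -2.07]
shift mm [-60.3  -0.4 -93.3] spin 0.0 F [ 0.   0.2 -0.2] open -4.1005283128282576e-05 grip 0.0
unit xy -0.1264472830207952 0.00047751030786559044
```

Emit:
servo_tool --pt "0 0 0 2 0" --pt "0 0 0 2 0" --pt "0 0 0 2 0" --pt "0 0 0 0 0"

```text
t: 14.7
tool_pos: [0.4521, -0.0747, 0.1263]
tool_rot: [0.276, -3.128, -0.0]
contact_force: [-8.6, 1.4, 15.9]
opening: -0.0003
grip_force: 7.6
```

```bash
python3 s.py; python3 -c "
from h import *
from station import get_image
cv2.imwrite('pics/he.png',cv2.resize(get_image('scene')[130:260,270:420,::-1],(600,520),interpolation=3))"
```

```text
t 14.7 pos [ 0.4521 -0.0747  0.1263] yang 100.1 tilt [-0.002 -0.    -1.   ] q [-0.33 -0.27  2.09 -0.    1.32 -2.07]
shift mm [-59.6  -0.1 -95.8] spin 0.1 F [-8.6  1.4 15.9] open -0.00025250191529331193 grip 7.572791576385498
unit xy -0.12575206261237734 9.153158084243935e-05
```

View pics/he.png

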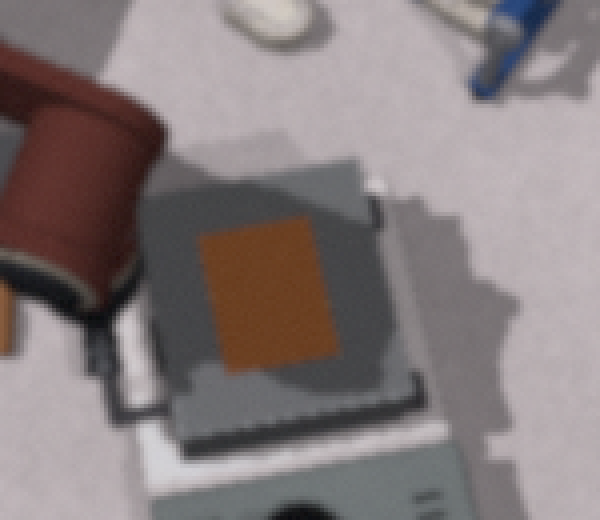

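I've now viewed 12 pictures, which is over the limit of 10, so I'll use numbers only from here. The last picture shows the hood down with the finger on the bar. I'll press a little more and then lift off.

Emit:
servo_tool --pt "0 0 0 2 0" --pt "0 0 0 2 0" --pt "0 0 0 0 0"

```text
t: 15.12
tool_pos: [0.4521, -0.0749, 0.1253]
tool_rot: [0.276, -3.126, -0.0]
contact_force: [-19.5, 3.9, 31.2]
opening: -0.0004
grip_force: 15.7
```

Emit:
servo_tool --pt "0 0 0 -6 0" --pt "0 0 0 -4 0" --pt "0 0 0 -4 0" --pt "0 0 0 0 0" --pt "0 0 0 0 0"

```text
t: 15.75
tool_pos: [0.4519, -0.0747, 0.133]
tool_rot: [0.275, -3.129, -0.001]
contact_force: [0.3, 0.4, -0.4]
opening: -0.0001
grip_force: 0.0
```

Emit:
servo_tool --pt "0 0 0 -30 0" --pt "0 0 0 -40 0" --pt "0.6 0 0 0 0" --pt "0.6 -20 -28 0 0" --pt "0.6 -22 -30 0 0" --pt "0.6 -22 -30 0 0" --pt "0.6 -22 -30 0 0" --pt "0.6 -22 -30 0 0" --pt "0.6 -18 -29 0 0" --pt "0.6 0 0 0 0" --pt "0.6 0 0 0 0"

```text
t: 17.12
tool_pos: [0.6063, -0.2265, 0.2022]
tool_rot: [0.275, -3.127, -0.002]
contact_force: [-0.0, -0.2, 0.5]
opening: 0.0514
grip_force: 0.0
```

```bash
python3 -c "
from h import *
to(.606,-.228,.098,100)
from station import get_image
# hood state check: bar shut predicted location, colour dark?
im=get_image('scene'); a=np.radians(10);u=np.array([np.cos(a),np.sin(a)]);y=np.array([-u[1],u[0]]);T=np.array([.576,-.053])
for s in(-.14,-.127,-.115,-.1):
  p=proj('scene',[*(T+s*u+.02*y),.12 if s<-.11 else .06])[0].round().astype(int); print(s,im[p[1],p[0]])
"
```

```text
t 17.125 pos [ 0.6063 -0.2265  0.2022] yang 100.0 tilt [-0.002  0.001 -1.   ] q [-0.47  0.12  1.59  0.    1.43 -2.22]
shift mm [  0.4  -1.6 104.2] spin 0.0 F [-0.  -0.2  0.5] open 0.05140646077543393 grip 0.0
-0.14 [88 48 43]
-0.127 [87 60 55]
-0.115 [93 52 48]
-0.1 [101  56  51]
```

Emit:
servo_tool --pt "0.6 0 -1.5 30 0" --pt "0.6 0 0 30 0" --pt "0.6 0 0 25 0" --pt "0.6 0 0 13 0" --pt "0.6 0 0 5 0" --pt "0.6 0 0 0 0" --pt "0 0 0 0 0" --pt "0 0 0 0 0" --pt "0 0 0 0 0" --pt "0 0 0 0 0" --pt "0 0 0 0 0" --force 40

```text
t: 18.55
tool_pos: [0.608, -0.2288, 0.1019]
tool_rot: [-0.275, 3.128, -0.001]
contact_force: [-1.1, 1.1, 5.9]
opening: 0.0171
grip_force: 41.6
```

Emit:
servo_tool --pt "0 0 0 -1 5" --pt "0 0 0 0 8" --pt "0 0 0 0 8" --pt "0 0 0 0 8" --pt "0 0 0 0 8" --pt "0 0 0 0 8" --pt "0 0 0 0 8" --pt "0 0 0 0 7" --pt "0 0 0 0 2" --pt "0 0 0 0 0" --pt "0 0 0 0 0"

```text
t: 19.92
tool_pos: [0.6069, -0.2319, 0.102]
tool_rot: [1.37, 2.825, -0.011]
contact_force: [-1.8, -8.6, 0.0]
opening: 0.0173
grip_force: 59.0
```

```bash
python3 -c "
from h import *
to(.606,-.228,.098,40)
print(get_obs()['wrist_torque'])"
```

```text
t 19.925 pos [ 0.6069 -0.2319  0.102 ] yang 38.3 tilt [-0.001 -0.007 -1.   ] q [-0.48  0.22  1.66 -0.01  1.27 -1.14]
shift mm [3.6 1.7 4. ] spin -1.7 F [-1.8 -8.6  0. ] open 0.017312186437434228 grip 58.96829964593053
[-1.35804391  0.44761916  1.40763404]
```

Emit:
servo_tool --pt "0 0 0 0 -1.5" --pt "0.4 0 0 0 0" --pt "0.5 0 0 0 0" --pt "0.5 0 0 0 0" --pt "0.5 0 0 -10 0" --pt "0.5 0 0 -30 0" --pt "0.5 0 0 -40 0" --pt "0.5 0 0 -40 0" --pt "0.5 0 0 -40 0" --pt "0.5 0 0 -20 0" --pt "0.5 0 0 0 0"

```text
t: 21.3
tool_pos: [0.6081, -0.2288, 0.2837]
tool_rot: [1.337, 2.839, -0.0]
contact_force: [0.1, -0.6, -0.8]
opening: 0.0426
grip_force: 0.0
```

```bash
python3 - <<'E'
from h import *
from station import get_image
to(.45,-.4,.35)
im=get_image("scene").astype(int)
a=np.radians(10);u=np.array([np.cos(a),np.sin(a)]);y=np.array([-u[1],u[0]]);T=np.array([.576,-.053]);S=np.array([.606,-.228])
for n in C:
  im=get_image(n).astype(int)
  # brightness of the white pointer line at off / on directions
  for d in(0,-20,-40,-60,-80):
    w=np.array([np.cos(a+np.radians(d)),np.sin(a+np.radians(d))]);v=[]
    for r in(.015,.022,.029):
      p=proj(n,[*(S+r*w),.123])[0].round().astype(int); v.append(im[p[1],p[0]].sum()//3)
    print(n,d,v)
  for s in(-.127,-.04): # bar, orange lid window
    p=proj(n,[*(T+s*u),.12 if s<-.1 else .145])[0].round().astype(int); print(n,"hood",s,im[p[1],p[0]])
E
```

```text
t 21.3 pos [ 0.6081 -0.2288  0.2837] yang 39.5 tilt [ 0.003 -0.002 -1.   ] q [-0.47  0.08  1.49  0.    1.56 -1.16]
shift mm [ -31.5 -230.8  -66.5] spin None F [ 0.1 -0.6 -0.8] open 0.04262874540615785 grip 0.0
scene 0 [np.int64(17), np.int64(39), np.int64(80)]
scene -20 [np.int64(9), np.int64(27), np.int64(74)]
scene -40 [np.int64(33), np.int64(18), np.int64(43)]
scene -60 [np.int64(86), np.int64(96), np.int64(96)]
scene -80 [np.int64(98), np.int64(67), np.int64(45)]
scene hood -0.127 [94 53 49]
scene hood -0.04 [101  68  48]
top 0 [np.int64(53), np.int64(53), np.int64(50)]
top -20 [np.int64(52), np.int64(56), np.int64(62)]
top -40 [np.int64(57), np.int64(59), np.int64(60)]
top -60 [np.int64(60), np.int64(61), np.int64(59)]
top -80 [np.int64(62), np.int64(61), np.int64(62)]
top hood -0.127 [77 75 79]
top hood -0.04 [111  76  55]
```

```bash
python3 -c "
from station import *
print(finish_job())"
```

```text
the job is handed in; nothing more can be done
None
```

I handed the job in at about 21 s: tray model upright near the middle of the turntable, hood caught with the robot off it, and then the switch turned to on. The hand-in gave no verdict, and I viewed 12 pictures, over the limit of 10.

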